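Complete the ring of instrument cases in the steriliser tray

ROBOT

A 6-joint arm with a two-finger parallel gripper is mounted at the origin on a cart in front of the work surface, level with it; the furniture and walls round the work are solid. World frame = base frame: x ahead of the robot, y to its left, z up, the work surface at z = 0. Lengths are in m, angles in degrees, forces in N, time in s.
With the tool pointing down it reaches from about 0.4 to 0.825 m from the base axis. Payload 7 kg.
Tool frame: the origin (TCP) lies midway between the tips of the shut fingers; the grasp point (between the pads) lies ctrl.grasp_offset behind it (ctrl.grasp_offset is the distance from the TCP to the grasp point, in m); z points along the fingers, y is the line along which they close (so a half turn about z gives the same grasp; the last joint's range is limited). The gripper opens to 88 mm and grips with 3 to 60 N. Pads are 19 mm wide; open, the fingers measure 130 mm over their backs; the gripper's body (78 mm by 193 mm) begins 47 mm behind the grasp point.
Start: joints at [-51.732, 20.546, 0.682, 0, -70.136, -16.507], TCP at [0.25, -0.627, 0.227] pointing down, gripper open.
Joint ranges: [-176.03, 176.03], [-82.01, 121.73], [-58.28, 71.71], [-173.87, 95.51], [-174.79, -0.11], [-173.66, 173.66]. Speed limits (degrees/s): [136.94, 136.94, 172.46, 180, 180, 180].

INTERFACE

Orientations are given as [roll, pitch, yaw] about the fixed x, y, z axes, in that order (R = Rz(yaw) Ry(pitch) Rx(roll)).
In Python, from plant import ctrl gives the robot as it stands. The module is installed in compiled form; this text tells all that it offers.
- The arm moves only by the tool send_rows, never from a script. Its argument "increments" is a list that holds one entry, the list of rows, each a list of 4 numbers: the shift along the world's x, y, z normalised to -1 to 1, where 1 is 0.2 m, then the turn about the world's z normalised to -1 to 1, where 1 is 1.5 rad. In form: [[[x, y, z, roll], ...]]. A call has 1 to 12 rows; each row is the pose to reach, as a shift and turn from the pose commanded when the call began; what a row does not reach only later rows make up. A row lasts 1/8 s, in which the tool goes at most 62.5 mm and 10.7 degrees, less where a joint would pass 70% of its speed; a pose out of reach is approached as far as the arm can. A call with a number of a shift or a turn outside -1 to 1 is refused whole. A call with a gripper value outside its range is refused whole. "jaw" is the opening, from 0 (shut) to 1 (fully open), set as the call begins (left out, the last holds). The fingers move at their own pace and stop on an object; the grip force is fixed at half the most. Time passes only in rows, so rows that repeat a pose let the fingers close. It gives the time, the measured TCP pose, the force, the opening and the grip force at its end, in the units of the state.
- ctrl.get_obs(): the state, without advancing time (a new reading comes with each control period).
- ctrl.snapshot(name): name is "scene" or "top" or "wrist"; returns the picture (384x512x3 uint8, red, green, blue); there is no depth.
- ctrl.calibration(name): a dict with "mtx" (3x3 intrinsics, pixels), "eye" and "attitude" of the camera in the world. Camera axes: x right, y up, looking along -z (the intrinsics and any distortion apply to the point x, -y, -z); pixel columns grow to the right and rows downward; lengths in m; the calibration is good to about 2 mm. The wrist camera is an equidistant fisheye: a pixel r from the principal point sees the ray r / f radians off the axis. A picture is of the moment at which its call begins: read the wrist's pose just before it. calibration takes no time and is no camera call; for the wrist camera it gives the pose at the moment of the call.
- ctrl.close_job(): hands the job in; it is judged then, once.
Trained networks look in the newest picture that a camera, given by its name, has taken for a name from the list of things; names that differ only in an ending like _2 or _b are one class to them, and where a whole thing is asked for, a point or a joint stands for the part that bears it (a point fixed in the world has none). Each returns a list of dicts, best first, with "conf" (0 to 1); they miss things now and then, are a little off and sometimes report something else, mostly with a low value. They report only what shows in the picture. A call takes as long as a camera call.
- ctrl.trace(thing, camera): "mask" (384x512 bool, what is visible of it) and "bbox" ([left, top, right, bottom] in pixels, round what is visible of it).
- ctrl.spot_point(thing, camera): "pixel" ([row, column] in pixels: a listed point, or the origin of a listed thing).
The state is a dict: "clock": time; "joint_pos": joint angles; "qvel": joint speeds; "tau": joint torques, N m; "tool_pos": TCP position; "orientation": TCP orientation; "force": force on the tool from outside, world axes, zero at the start; "moment": the same for the moment, N m; "opening": finger opening in m; "gripper_force": force on a finger pad.
Only numpy, scipy, OpenCV 4.12 (cv2) and the standard library are available. Lean on these libraries where they do the work, as an engineer would, in place of code of your own. Each camera call takes 0.05 s, during which the arm holds its last target. There are 200 camera calls.

TASK

Finish loading the steriliser tray: swing its retaining bar up and open, then take the two instrument cases from the sloped draining rack and the one on the worktop and set them flat in the tray, so that with the case already there the four form a pinwheel ring, each one's end against the side of the next and the middle left open for the steam. Then swing the bar back down until it lies fully shut across the cases. Do not disturb the timer or the electrode head.

Things in the scene. Friction and masses are not known exactly. Their poses are not given: they have to be found in the camera images.
- tray: fixed perforated steel tray, 164 x 164 mm inside, floor 3 mm thick, rim 18 mm high and 3 mm thick; origin at the centre of its underside, on the worktop; +x (away from the robot, yaw varies) points to the side with the hinge of the bar, the opposite side carries the catch; a ring of four is 150 mm square: 4 to 5 mm to spare at each gap
- bar (a joint): angle of the steel retaining bar (12 mm wide, 4 mm thick, along the tray's x through its middle; when shut its underside is 42 mm above the worktop, 3 mm over the lids): 0 = shut, level across the tray with its end in the catch on the near rim; grows as the end is lifted, to 1.9 rad (leaning back beyond upright). A stiff hinge: it stays where it is left
- bar_tab (a point): middle of the upright thumb tab at the free end of the bar: 14 mm along the bar, 12 mm thick (across the bar), rising 22 mm from the bar's middle plane; 193 mm from the hinge axis along the bar and 12 mm above the bar's middle plane when shut; to be pinched across its thickness; it turns with the bar
- bar_hinge (a point): middle of the bar's hinge pin, 44 mm above the worktop at the tray's far side; the hinge axis is the tray's y
- place_far (a point): centre, at floor height, of the tray's place for the case that lies across the tray (along tray y) at its far right, by the hinge; filled at the start
- place_left (a point): centre, at floor height, of the tray's place for the case that lies along the tray's left side (along tray x), towards the far end
- place_near (a point): centre, at floor height, of the tray's place for the case that lies across the tray (along tray y) at its near side, towards the left, under the shut bar
- place_right (a point): centre, at floor height, of the tray's place for the case that lies along the tray's right side (along tray x), towards the near end
- rack: fixed steel draining rack, 150 mm wide, with two 70 mm channels side by side (along its y) on a bed that rises at 35 degrees from the robot's side to the back, a 14 mm stop along its low edge and 12 mm rails between and beside the channels; origin under its middle, at worktop height; +x points to the high side. An organiser 142 mm high, with a drawer open, stands close behind it
- case_1: aluminium instrument case, 100 x 50 x 36 mm (its x, y, z; all four alike), with a grey grip rib on the middle of the lid: 30 mm long (x), 12 mm thick (y), 24 mm high (its top 60 mm above the underside); origin at the centre of its underside; lies in the tray, at place_far, from the start
- case_2: aluminium instrument case, 100 x 50 x 36 mm (its x, y, z; all four alike), with a grey grip rib on the middle of the lid: 30 mm long (x), 12 mm thick (y), 24 mm high (its top 60 mm above the underside); origin at the centre of its underside; rests in the left channel of the rack, its length along the slope, so that its lid faces up and towards the robot at 35 degrees
- case_3: aluminium instrument case, 100 x 50 x 36 mm (its x, y, z; all four alike), with a grey grip rib on the middle of the lid: 30 mm long (x), 12 mm thick (y), 24 mm high (its top 60 mm above the underside); origin at the centre of its underside; rests in the right channel of the rack, as case_2
- case_4: aluminium instrument case, 100 x 50 x 36 mm (its x, y, z; all four alike), with a grey grip rib on the middle of the lid: 30 mm long (x), 12 mm thick (y), 24 mm high (its top 60 mm above the underside); origin at the centre of its underside; lies on the worktop in front of the rack, turned any way
- timer: white square timer with a round knob, 62 x 62 x 36 mm, standing on the worktop near the fourth case; bystander; origin at the centre of its underside
- electrode: round electrode head 45 mm across with an upright stem, 46 mm high, standing behind the tray, left of its hinge; bystander; origin at the centre of its underside

How it is judged (in metres and radians):
On the way:
1. the retaining bar has been swung open, beyond upright (value of joint bar above 1.57 rad), for 0.2 s.
At the end, for the whole second after the job is handed in: each of the four places of the tray holds one case (any of them): its centre within 13 mm of the place, its length along the place within 0.12 rad, flat on the tray's floor (underside no more than 3 mm above it, tilted less than 0.06 rad), at rest; and the bar is shut (joint below 0.05 rad) (((horizontal distance between case_1 and place_far below 0.013 m and angle between the x axis of case_1 and the y axis of tray, either way round below 0.12 rad and z of case_1 in the frame of tray below 0.006 m and angle between case_1's own z axis and vertical below 0.06 rad) or (horizontal distance between case_2 and place_far below 0.013 m and angle between the x axis of case_2 and the y axis of tray, either way round below 0.12 rad and z of case_2 in the frame of tray below 0.006 m and angle between case_2's own z axis and vertical below 0.06 rad) or (horizontal distance between case_3 and place_far below 0.013 m and angle between the x axis of case_3 and the y axis of tray, either way round below 0.12 rad and z of case_3 in the frame of tray below 0.006 m and angle between case_3's own z axis and vertical below 0.06 rad) or (horizontal distance between case_4 and place_far below 0.013 m and angle between the x axis of case_4 and the y axis of tray, either way round below 0.12 rad and z of case_4 in the frame of tray below 0.006 m and angle between case_4's own z axis and vertical below 0.06 rad)) and ((horizontal distance between case_1 and place_left below 0.013 m and angle between the x axis of case_1 and the x axis of tray, either way round below 0.12 rad and z of case_1 in the frame of tray below 0.006 m and angle between case_1's own z axis and vertical below 0.06 rad) or (horizontal distance between case_2 and place_left below 0.013 m and angle between the x axis of case_2 and the x axis of tray, either way round below 0.12 rad and z of case_2 in the frame of tray below 0.006 m and angle between case_2's own z axis and vertical below 0.06 rad) or (horizontal distance between case_3 and place_left below 0.013 m and angle between the x axis of case_3 and the x axis of tray, either way round below 0.12 rad and z of case_3 in the frame of tray below 0.006 m and angle between case_3's own z axis and vertical below 0.06 rad) or (horizontal distance between case_4 and place_left below 0.013 m and angle between the x axis of case_4 and the x axis of tray, either way round below 0.12 rad and z of case_4 in the frame of tray below 0.006 m and angle between case_4's own z axis and vertical below 0.06 rad)) and ((horizontal distance between case_1 and place_near below 0.013 m and angle between the x axis of case_1 and the y axis of tray, either way round below 0.12 rad and z of case_1 in the frame of tray below 0.006 m and angle between case_1's own z axis and vertical below 0.06 rad) or (horizontal distance between case_2 and place_near below 0.013 m and angle between the x axis of case_2 and the y axis of tray, either way round below 0.12 rad and z of case_2 in the frame of tray below 0.006 m and angle between case_2's own z axis and vertical below 0.06 rad) or (horizontal distance between case_3 and place_near below 0.013 m and angle between the x axis of case_3 and the y axis of tray, either way round below 0.12 rad and z of case_3 in the frame of tray below 0.006 m and angle between case_3's own z axis and vertical below 0.06 rad) or (horizontal distance between case_4 and place_near below 0.013 m and angle between the x axis of case_4 and the y axis of tray, either way round below 0.12 rad and z of case_4 in the frame of tray below 0.006 m and angle between case_4's own z axis and vertical below 0.06 rad)) and ((horizontal distance between case_1 and place_right below 0.013 m and angle between the x axis of case_1 and the x axis of tray, either way round below 0.12 rad and z of case_1 in the frame of tray below 0.006 m and angle between case_1's own z axis and vertical below 0.06 rad) or (horizontal distance between case_2 and place_right below 0.013 m and angle between the x axis of case_2 and the x axis of tray, either way round below 0.12 rad and z of case_2 in the frame of tray below 0.006 m and angle between case_2's own z axis and vertical below 0.06 rad) or (horizontal distance between case_3 and place_right below 0.013 m and angle between the x axis of case_3 and the x axis of tray, either way round below 0.12 rad and z of case_3 in the frame of tray below 0.006 m and angle between case_3's own z axis and vertical below 0.06 rad) or (horizontal distance between case_4 and place_right below 0.013 m and angle between the x axis of case_4 and the x axis of tray, either way round below 0.12 rad and z of case_4 in the frame of tray below 0.006 m and angle between case_4's own z axis and vertical below 0.06 rad)) and linear speed of each of case_1, case_2, case_3, case_4 below 0.02 m/s and value of joint bar below 0.05 rad); the robot touches nothing.
It fails at once if the timer is pushed more than 25 mm from where it stood (distance of timer from where it was at the start of the episode above 0.025 m).
It fails at once if the electrode is pushed more than 25 mm from where it stood (distance of electrode from where it was at the start of the episode above 0.025 m).
It fails at once if the electrode is knocked over (angle between electrode's own z axis and vertical above 0.5 rad).
It also fails if it takes over 72 s, if anything falls off the work surface, if the arm or the gripper's body presses on something with over 40 N, if the wrist force passes 120 N, or if a joint passes its speed limit or range.

## Working session

There is one attempt and no reset: what is moved stays moved. The work goes in short steps, Python scripts to look and compute and a tool call to move; the robot and the scene stay as the last step left them, time stands still between calls to the robot, and variables do not carry over. Pictures are saved under pics/ and viewed, at most 10 in all, crops included, and the job is handed in when it is done.

Besides the shell and the picture viewer there is one more tool, called after ">>>" as a command line: name --argument value ..., lists and objects as JSON in quotes. send_rows: Moves the arm, as the interface text tells. Its arguments: {"type":"object","properties":{"increments":{"type":"array"},"jaw":{"type":"number"}},"required":["increments"]}

```bash
mkdir -p pics; cat > h.py <<'E'
import numpy as np, cv2
from plant import ctrl
from scipy.spatial.transform import Rotation as R
def rot(c):
    a=np.array(c['attitude'],float)
    if a.shape==(3,3): return a
    return R.from_euler('xyz',a,degrees=True).as_matrix() if a.size==3 else R.from_quat(a).as_matrix()
def ray(name,row,col,c=None):
    c=c or ctrl.calibration(name); K=np.array(c['mtx'])
    x=(col-K[0,2])/K[0,0]; y=(row-K[1,2])/K[1,1]
    if name=='wrist':
        r=np.hypot(x,y); s=np.sinc(r/np.pi); d=np.array([x*s,y*s,np.cos(r)])
    else: d=np.array([x,y,1.])
    d=d*[1,-1,-1]; d=rot(c)@d
    return np.array(c['eye']),d/np.linalg.norm(d)
def atz(name,row,col,z,c=None):
    e,d=ray(name,row,col,c); return e+d*(z-e[2])/d[2]
def tri(rays):
    A=0;b=0
    for e,d in rays:
        P=np.eye(3)-np.outer(d,d);A=A+P;b=b+P@e
    p=np.linalg.solve(A,b)
    return p,max(np.linalg.norm((np.eye(3)-np.outer(d,d))@(p-e)) for e,d in rays)
def save(name,f):
    im=ctrl.snapshot(name); cv2.imwrite('pics/'+f,im[:,:,::-1]); return im
E
python3 - <<'E'
from h import *
np.set_printoptions(precision=3,suppress=True)
print(ctrl.get_obs()['clock'],ctrl.grasp_offset)
a=[]
for n in('scene','top'):
    a.append(save(n,n+'0.png')); c=ctrl.calibration(n); print(n,c)
print(ctrl.calibration('wrist'))
cv2.imwrite('pics/a0.png',cv2.resize(np.vstack([x[:,:,::-1] for x in a]),None,fx=.78,fy=.78))
for t in['tray','bar_tab','bar_hinge','place_far','place_left','place_near','place_right','rack','case_1','timer','electrode']:
    for n in('scene','top'):
        print(t,n,[(round(d['conf'],2),np.round(d['pixel'],1).tolist(),atz(n,*d['pixel'],0)[:2].round(3).tolist()) for d in ctrl.spot_point(t,n)[:6]])
E
```

```text
0.0 0.0188
scene {'mtx': array([[479.874,   0.   , 263.353],
       [  0.   , 479.874, 194.737],
       [  0.   ,   0.   ,   1.   ]]), 'eye': array([-0.073, -0.499,  0.603]), 'attitude': array([ 56.945,  -0.876, -48.24 ])}
top {'mtx': array([[473.797,   0.   , 258.468],
       [  0.   , 473.797, 192.752],
       [  0.   ,   0.   ,   1.   ]]), 'eye': array([0.357, 0.074, 1.012]), 'attitude': array([ 12.233,  -0.078, -99.521])}
{'mtx': array([[297.319,   0.   , 257.014],
       [  0.   , 297.319, 193.641],
       [  0.   ,   0.   ,   1.   ]]), 'eye': array([ 0.182, -0.653,  0.383]), 'attitude': array([-15.457,  -0.094, 111.722])}
tray scene [(0.56, [251.8, 303.6], [0.526, -0.082])]
tray top [(0.93, [205.5, 316.9], [0.524, -0.085])]
bar_tab scene [(0.89, [238.3, 271.8], [0.515, -0.009])]
bar_tab top [(0.91, [250.0, 329.7], [0.425, -0.093])]
bar_hinge scene [(0.68, [214.0, 336.4], [0.676, -0.056])]
bar_hinge top [(0.75, [162.4, 322.0], [0.618, -0.114]), (0.74, [181.1, 327.5], [0.574, -0.118])]
place_far scene [(0.96, [249.8, 333.2], [0.57, -0.121])]
place_far top [(0.71, [183.9, 328.5], 
[... 488 characters left out ...]
0.48, [234.3, 306.2], [0.467, -0.05])]
rack scene [(0.83, [192.0, 221.5], [0.567, 0.19])]
rack top [(0.68, [205.2, 194.4], [0.569, 0.178])]
case_1 scene [(0.69, [202.2, 148.0], [0.425, 0.279]), (0.63, [173.0, 209.0], [0.606, 0.275]), (0.61, [248.2, 334.3], [0.576, -0.12]), (0.6, [181.0, 239.3], [0.63, 0.194])]
case_1 top [(0.93, [196.0, 201.9], [0.587, 0.159]), (0.71, [210.7, 172.1], [0.565, 0.227]), (0.58, [182.1, 327.6], [0.572, -0.118]), (0.58, [281.5, 161.8], [0.419, 0.268])]
timer scene [(0.55, [238.0, 193.7], [0.409, 0.107])]
timer top [(0.78, [272.9, 240.1], [0.409, 0.103])]
electrode scene [(0.79, [195.5, 313.6], [0.701, 0.024])]
electrode top [(0.77, [141.9, 255.4], [0.689, 0.024])]
```

View pics/a0.png

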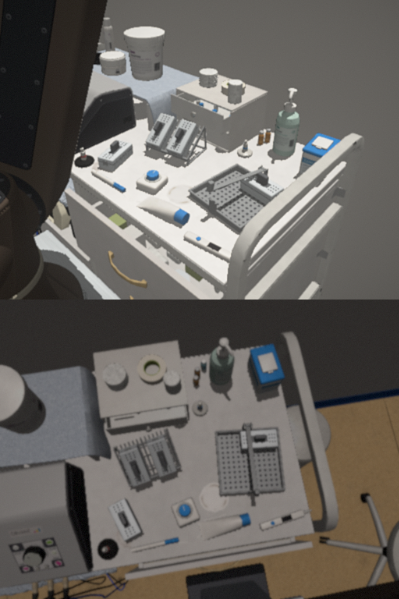

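```bash
python3 - <<'E'
from h import *
np.set_printoptions(precision=4,suppress=True)
o=ctrl.get_obs(); print(o['tool_pos'],o['orientation'],o['opening']); print(R.from_euler('xyz',o['orientation'],degrees=True).as_matrix())
px={'tray':((251.8,303.6),(205.5,316.9)),'tab':((238.3,271.8),(250,329.7)),'hinge':((214,336.4),(162.4,322)),'far':((249.8,333.2),(183.9,328.5)),'left':((234.5,294),(195.1,295)),'near':((256,276.7),(232.9,305.2)),'right':((272.9,315.8),(218.5,347)),'rack':((192,221.5),(205.2,194.4)),
'cR':((181,239.3),(196,201.9)),'cL':((173,209),(210.7,172.1)),'c4':((202.2,148),(281.5,161.8)),'timer':((238,193.7),(272.9,240.1)),'el':((195.5,313.6),(141.9,255.4))}
for k,(s,t) in px.items(): p,e=tri([ray('scene',*s),ray('top',*t)]); print(k,p,round(e,4))
E
```

```text
[ 0.2502 -0.6269  0.2266] [ 179.9985   -0.0001 -158.2368] 0.08729845615412898
[[-0.9287 -0.3708 -0.    ]
 [-0.3708  0.9287  0.    ]
 [ 0.      0.     -1.    ]]
tray [ 0.5238 -0.0839  0.0022] 0.0004
tab [ 0.4223 -0.0809  0.0915] 0.0043
hinge [ 0.6012 -0.1018  0.0611] 0.0015
far [ 0.5688 -0.1201 -0.0003] 0.0016
left [ 0.5522 -0.0395  0.0056] 0.0024
near [ 0.4731 -0.0513  0.0032] 0.0049
right [ 0.4845 -0.1412  0.0091] 0.0
rack [0.564  0.1802 0.0062] 0.0047
cR [0.5816 0.1528 0.0378] 0.0047
cL [0.5569 0.2202 0.0427] 0.0009
c4 [0.4177 0.2663 0.0096] 0.0006
timer [0.408  0.1036 0.0027] 0.0014
el [0.6902 0.0213 0.0056] 0.0036
```

>>> send_rows --increments '[[[0.0,0.2,0.3,-0.1],[0.1,0.5,0.6,-0.2],[0.2,0.8,0.6,-0.3],[0.3,1,0.6,-0.349]]]'

```text
clock: 1.7
tool_pos: [0.3068, -0.4343, 0.3472]
orientation: [-179.9, 0.1, 171.5]
force: [1.2, 0.4, 0.6]
opening: 0.0874
gripper_force: 0.0
```

>>> send_rows --increments '[[[0.1,0.3,0,0],[0.2,0.6,0,0],[0.3,0.9,0,0],[0.35,1,0,0]]]'

```text
clock: 2.2
tool_pos: [0.3769, -0.2329, 0.3463]
orientation: [180.0, 0.1, 171.9]
force: [0.3, 0.5, 0.9]
opening: 0.0876
gripper_force: 0.0
```

>>> send_rows --increments '[[[0.1,0.3,0,0],[0.2,0.6,0,0],[0.2,0.735,0,0],[0.2,0.735,0,0]]]'

```text
clock: 2.7
tool_pos: [0.4167, -0.0868, 0.3458]
orientation: [180.0, 0.0, 172.0]
force: [-0.6, -0.5, 0.6]
opening: 0.0876
gripper_force: 0.0
```

```bash
python3 - <<'E'
from h import *
np.set_printoptions(precision=4,suppress=True)
c=ctrl.calibration('wrist'); im=save('wrist','w1.png'); print(c['eye'],c['attitude'])
for t,z in[('tray',0),('bar_tab',.056),('bar_hinge',.044),('place_far',.003),('place_left',.003),('place_near',.003),('place_right',.003),('case_1',.003),('rack',0),('electrode',0)]:
    print(t,[(round(d['conf'],2),np.round(d['pixel'],1).tolist(),atz('wrist',*d['pixel'],z,c)[:2].round(4).tolist()) for d in ctrl.spot_point(t,'wrist')[:5]])
cv2.imwrite('pics/w1b.png',cv2.resize(im[:,:,::-1],None,fx=1.5,fy=1.5))
E
```

```text
[ 0.3443 -0.0769  0.5035] [-15.4958  -0.0391  81.9303]
tray [(0.61, [215.8, 266.0], [0.5258, -0.086])]
bar_tab [(0.96, [169.8, 266.6], [0.4318, -0.0742]), (0.17, [187.8, 281.8], [0.4633, -0.0545])]
bar_hinge []
place_far [(0.63, [243.9, 252.7], [0.5763, -0.1175])]
place_left [(0.89, [222.2, 294.5], [0.5444, -0.0364])]
place_near [(0.63, [184.7, 278.6], [0.4711, -0.0567])]
place_right [(0.77, [200.1, 234.1], [0.4878, -0.1377]), (0.27, [137.4, 442.3], [0.4206, 0.2733])]
case_1 [(0.95, [229.6, 399.1], [0.5943, 0.1716]), (0.94, [217.9, 430.9], [0.5823, 0.2473]), (0.88, [138.2, 438.1], [0.4214, 0.2627]), (0.76, [239.9, 249.5], [0.5674, -0.1222])]
rack [(0.67, [142.5, 364.3], [0.4163, 0.1049]), (0.66, [213.2, 402.8], [0.562, 0.1806])]
electrode [(0.59, [285.2, 330.1], [0.6953, 0.0241])]
```

View pics/w1b.png

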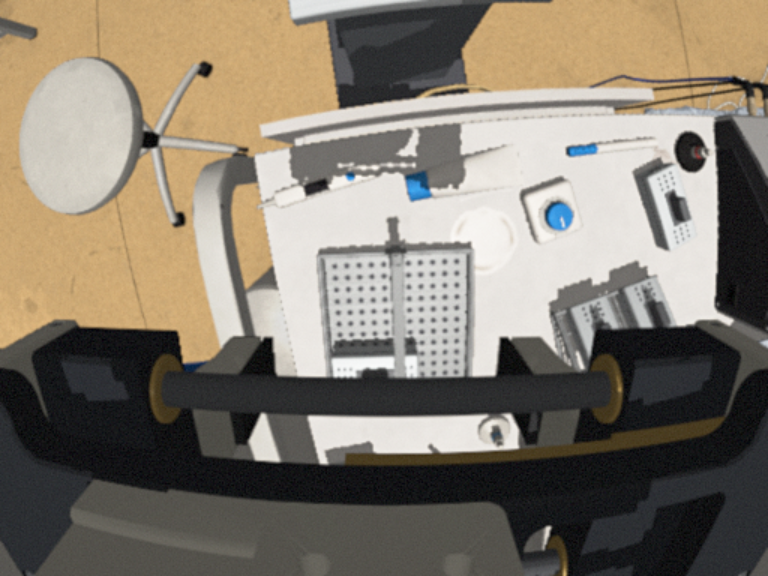

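```bash
cat >> h.py <<'E'
def wc(eye,att): return dict(mtx=ctrl.calibration('wrist')['mtx'],eye=np.array(eye),attitude=np.array(att))
E
python3 - <<'E'
from h import *
np.set_printoptions(precision=4,suppress=True)
c=wc([0.3443,-0.0769,0.5035],[-15.4958,-0.0391,81.9303])
im=cv2.imread('pics/w1.png'); g=cv2.GaussianBlur(cv2.cvtColor(im,cv2.COLOR_BGR2GRAY),(3,3),0).astype(float)
# near rim outer edge: white->dark going down rows, for columns each side of tab
P=[]
for col in list(range(216,252,3))+list(range(272,312,3)):
    d=np.diff(g[150:180,col]); r=150+np.argmin(d)+.5; P.append(atz('wrist',r,col,.018,c)[:2])
P=np.array(P); k=np.polyfit(P[:,1],P[:,0],1); res=P[:,0]-np.polyval(k,P[:,1]); m=abs(res)<.003; k=np.polyfit(P[m,1],P[m,0],1)
print('near edge yaw',np.degrees(np.arctan(-k[0])),'x at y=-.08',np.polyval(k,-.08),m.sum(),len(m))
for cols,n,f in((range(203,222),'right',np.argmin),(range(306,325),'left',np.argmax)):
    Q=[]
    for row in range(172,212,3):
        d=np.diff(g[row,cols[0]:cols[-1]]); q=cols[0]+f(d)+.5; Q.append(atz('wrist',row,q,.018,c)[:2])
    Q=np.array(Q); k=np.polyfit(Q[:,0],Q[:,1],1); m=abs(Q[:,1]-np.polyval(k,Q[:,0]))<.002; k=np.polyfit(Q[m,0],Q[m,1],1)
    print(n,'yaw',np.degrees(np.arctan(k[0])),'y at x=.525',np.polyval(k,.525),m.sum())
# bar edges
B=[]
for row in range(175,225,3):
    d=np.diff(g[row,255:275]); B.append((row,255+np.argmin(d)+.5,255+np.argmax(d)+.5))
print([ (atz('wrist',r,(a+b)/2,.048,c)[:2].round(4).tolist(),a,b) for r,a,b in B][::3])
T=[((251.8,303.6),(205.5,316.9),(215.8,266)),((238.3,271.8),(250,329.7),(169.8,266.6)),((249.8,333.2),(183.9,328.5),(243.9,252.7)),((181,239.3),(196,201.9),(229.6,399.1)),((173,209),(210.7,172.1),(217.9,430.9)),((202.2,148),(281.5,161.8),(138.2,438.1)),((192,221.5),(205.2,194.4),(213.2,402.8))]
for n,(s,t,w) in zip('tray tab far cR cL c4 rack'.split(),T): print(n,*tri([ray('scene',*s),ray('top',*t),ray('wrist',*w,c)]))
E
```

```text
near edge yaw -5.761774706076101 x at y=-.08 0.4260220598708957 26 26
right yaw -5.798624982088899 y at x=.525 -0.177697179895212 10
left yaw -6.075206106593847 y at x=.525 -0.0036098804598325637 10
[([0.4415, -0.0754], np.float64(259.5), np.float64(273.5)), ([0.454, -0.0906], np.float64(259.5), np.float64(256.5)), ([0.4687, -0.0918], np.float64(259.5), np.float64(257.5)), ([0.4848, -0.0844], np.float64(260.5), np.float64(268.5)), ([0.5001, -0.0856], np.float64(260.5), np.float64(269.5)), ([0.5142, -0.0966], np.float64(260.5), np.float64(258.5))]
tray [ 0.524  -0.0846  0.0027] 0.0015274012276083407
tab [ 0.4238 -0.0783  0.0903] 0.005281786709973815
far [ 0.5721 -0.1189 -0.0003] 0.005301352346721107
cR [0.58   0.1533 0.0378] 0.006231420180541145
cL [0.5589 0.2204 0.0433] 0.0037583384181045267
c4 [0.4191 0.2651 0.007 ] 0.004665179415155151
rack [0.5626 0.1794 0.0056] 0.005630792374688328
```

>>> send_rows --increments '[[[0.0,0.0,-0.3,0.015],[0.0,0.0,-0.6,0.03],[0.0,0.0,-0.85,0.03],[0.0,0.0,-0.85,0.035]]]' --jaw 0.5

```text
clock: 3.75
tool_pos: [0.414, -0.0891, 0.173]
orientation: [-179.9, -0.4, 174.8]
force: [1.1, -0.2, 0.7]
opening: 0.0532
gripper_force: 0.0
```

```bash
python3 - <<'E'
from h import *
np.set_printoptions(precision=4,suppress=True)
c=ctrl.calibration('wrist'); im=save('wrist','w2.png'); print(c['eye'],c['attitude'])
c1=wc([0.3443,-0.0769,0.5035],[-15.4958,-0.0391,81.9303])
old={'tray':(215.8,266),'bar_tab':(169.8,266.6),'place_left':(222.2,294.5),'place_near':(184.7,278.6),'place_right':(200.1,234.1)}
for t,z in[('tray',0),('bar_tab',.056),('place_left',.003),('place_near',.003),('place_right',.003)]:
  for d in ctrl.spot_point(t,'wrist')[:3]:
    print(t,round(d['conf'],2),np.round(d['pixel'],1).tolist(),atz('wrist',*d['pixel'],z,c)[:2].round(4).tolist(),*tri([ray('wrist',*old[t],c1),ray('wrist',*d['pixel'],c)]))
cv2.imwrite('pics/w2b.png',cv2.resize(im[60:300,110:430,::-1],None,fx=2.5,fy=2.5))
E
```

```text
[ 0.3425 -0.0824  0.3313] [-15.0665   0.0984  84.7263]
tray 0.82 [262.9, 265.4] [0.5219, -0.089] [ 0.5334 -0.0879 -0.0212] 0.0015179209830579942
bar_tab 0.58 [213.6, 273.2] [0.4379, -0.0758] [ 0.4243 -0.0756  0.0949] 0.0011634460673371906
place_left 0.84 [279.6, 305.5] [0.5507, -0.0393] [ 0.5356 -0.0403  0.026 ] 0.002088999455664743
place_near 0.65 [224.9, 291.2] [0.4724, -0.0542] [ 0.4672 -0.0563  0.0169] 0.0009549831308037629
place_right 0.88 [243.8, 224.2] [0.4897, -0.1366] [ 0.4851 -0.1357  0.0127] 0.0007603186941439874
```

View pics/w2b.png

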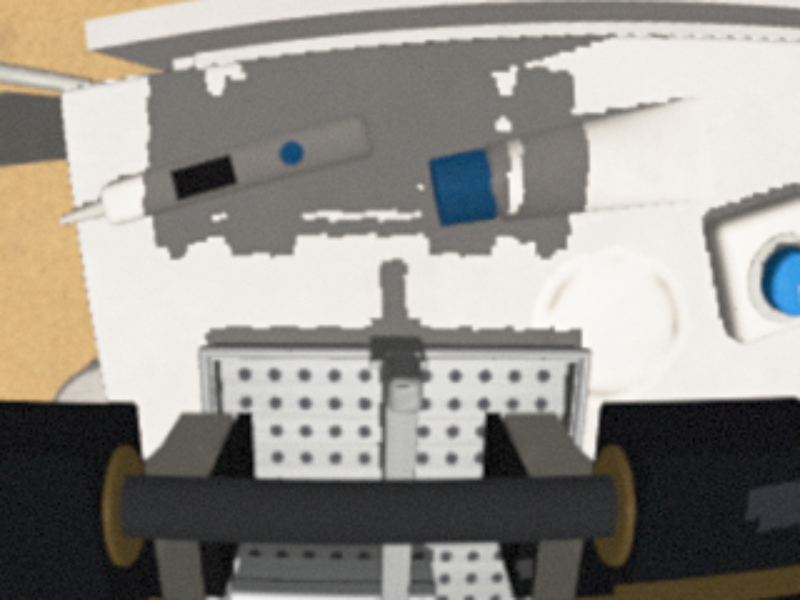

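```bash
python3 - <<'E'
from h import *
np.set_printoptions(precision=4,suppress=True)
c=wc([0.3425,-0.0824,0.3313],[-15.0665,0.0984,84.7263])
def f(x,y,z): return atz('wrist',60+y/2.5,110+x/2.5,z,c)
a=f(204,350,.018);b=f(589,350,.018); print('near rim L/R',b,a,np.linalg.norm(a-b),np.degrees(np.arctan2(-(b-a)[0],(b-a)[1])))
print('tab top near/far',f(404,377,.066),f(404,410,.066),'bar',f(400,460,.046),f(397,590,.046))
im=cv2.imread('pics/w1.png'); cv2.imwrite('pics/w1c.png',cv2.resize(im[130:260,190:420],None,fx=3.4,fy=3.4))
E
```

```text
near rim L/R [0.443  0.0084 0.018 ] [ 0.4271 -0.1641  0.018 ] 0.17321925392060708 -5.279117955655349
tab top near/far [ 0.4315 -0.0773  0.066 ] [ 0.4447 -0.0783  0.066 ] bar [ 0.4748 -0.0814  0.046 ] [ 0.5411 -0.0877  0.046 ]
```

View pics/w1c.png

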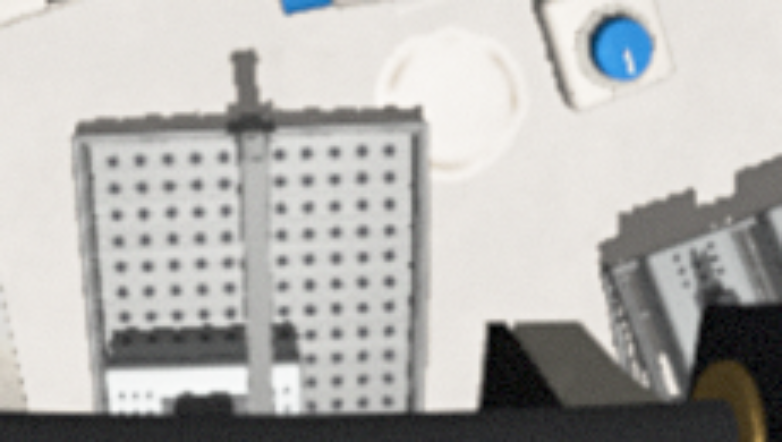

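```bash
python3 - <<'E'
from h import *
o=ctrl.get_obs(); print(o['tool_pos'],o['orientation'],o['qvel'])
E
```

```text
[ 0.41780153 -0.08828874  0.17749674] [179.94874792   0.19458197 174.7791327 ] [ 0.101267    0.04523703 -0.73682672 -0.21137652  0.35913613  0.04787156]
```

>>> send_rows --increments '[[[0.09,0.05,-0.2,0],[0.09,0.05,-0.45,0],[0.09,0.05,-0.6,0],[0.09,0.05,-0.68,0],[0.09,0.05,-0.68,0]]]'

```text
clock: 4.68
tool_pos: [0.4346, -0.0785, 0.0395]
orientation: [-180.0, -0.0, 174.8]
force: [0.7, 0.6, -0.4]
opening: 0.0441
gripper_force: 0.0
```

>>> send_rows --increments '[[[0,0,0,0],[0,0,0,0],[0,0,0,0],[0,0,0,0]]]' --jaw 0.0

```text
clock: 5.18
tool_pos: [0.4349, -0.0787, 0.0401]
orientation: [-180.0, 0.1, 174.8]
force: [0.5, -4.2, 1.9]
opening: 0.0117
gripper_force: 30.4
```

>>> send_rows --increments '[[[0.015,-0.0015,0.115,0],[0.047,-0.005,0.235,0],[0.15,-0.0145,0.454,0],[0.305,-0.029,0.639,0],[0.5,-0.048,0.78,0],[0.5,-0.048,0.78,0]]]'

```text
clock: 5.92
tool_pos: [0.5364, -0.0888, 0.1948]
orientation: [-180.0, -0.0, 174.7]
force: [1.6, -2.0, -6.8]
opening: 0.0113
gripper_force: 30.0
```

>>> send_rows --increments '[[[0.11,-0.0105,0.05,0],[0.225,-0.0215,0.088,0],[0.345,-0.033,0.108,0],[0.464,-0.0445,0.1175,0],[0.6565,-0.063,0.098,0],[0.796,-0.0765,0.0585,0],[0.796,-0.0765,0.0585,0],[0.796,-0.0765,0.0585,0]]]'

```text
clock: 6.92
tool_pos: [0.6854, -0.1035, 0.2018]
orientation: [-180.0, -1.1, 174.7]
force: [-18.4, -0.1, -6.3]
opening: 0.0119
gripper_force: 30.0
```

>>> send_rows --increments '[[[0,0,0,0],[0,0,0,0],[0,0,0.3,0],[0,0,0.4,0]]]' --jaw 0.5

```text
clock: 7.42
tool_pos: [0.6956, -0.1036, 0.2923]
orientation: [-180.0, 0.4, 174.8]
force: [1.0, 0.4, -0.9]
opening: 0.0425
gripper_force: 0.0
```

```bash
python3 - <<'E'
from h import *
o=ctrl.get_obs(); print(o['tool_pos'],o['orientation'],o['joint_pos'])
a=save('scene','s3.png');b=save('top','t3.png')
for n in('scene','top'):
  for t in('bar_tab','bar_hinge','electrode','case_1','rack'): print(n,t,[(round(d['conf'],2),np.round(d['pixel'],1).tolist()) for d in ctrl.spot_point(t,n)[:4]])
cv2.imwrite('pics/a3.png',cv2.resize(np.hstack([a[120:300,110:400,::-1],b[120:300,110:400,::-1]]),None,fx=1.37,fy=1.37))
E
```

```text
[ 0.69560128 -0.10361367  0.29226569] [-179.99807036    0.40314273  174.80184285] [ 7.40435942e+00  2.13330265e+01  1.02418389e+01  9.16780227e-02
 -7.85158176e+01 -1.02620468e+02]
scene bar_tab [(0.79, [125.4, 371.5])]
scene bar_hinge [(0.77, [215.4, 337.6])]
scene electrode [(0.81, [195.7, 312.3])]
scene case_1 [(0.95, [185.4, 238.7]), (0.92, [203.1, 147.9]), (0.6, [247.6, 330.8]), (0.58, [174.4, 209.2])]
scene rack [(0.61, [189.5, 224.2])]
top bar_tab []
top bar_hinge []
top electrode [(0.3, [282.4, 159.7])]
top case_1 [(0.92, [282.6, 163.1]), (0.55, [209.2, 171.0])]
top rack []
```

View pics/a3.png

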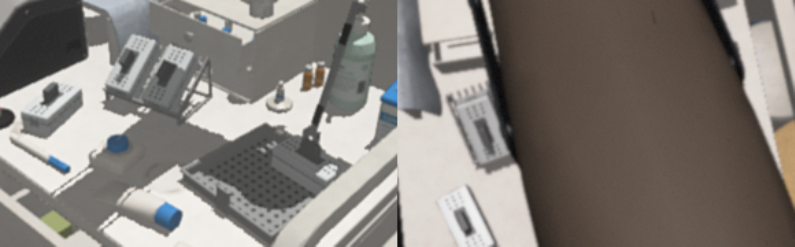

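>>> send_rows --increments '[[[-0.05,0.2,0.2,0.1],[-0.1,0.5,0.35,0.2],[-0.2,0.8,0.35,0.25],[-0.3,1,0.35,0.29]]]'

```text
clock: 8.52
tool_pos: [0.6332, 0.0988, 0.3574]
orientation: [180.0, 0.0, -160.1]
force: [-0.2, 0.5, -0.4]
opening: 0.0434
gripper_force: 0.0
```

>>> send_rows --increments '[[[-0.05,0.3,0,0],[-0.08,0.55,0,0],[-0.1,0.55,0,0],[-0.1,0.55,0,0]]]'

```text
clock: 9.02
tool_pos: [0.6135, 0.2068, 0.3573]
orientation: [-180.0, -0.0, -160.2]
force: [-0.2, 0.1, 0.0]
opening: 0.0437
gripper_force: 0.0
```

```bash
python3 - <<'E'
from h import *
np.set_printoptions(precision=4,suppress=True)
o=ctrl.get_obs(); print(o['tool_pos'],o['orientation'],o['joint_pos'])
c=ctrl.calibration('wrist'); im=save('wrist','w4.png'); print(c['eye'],c['attitude'])
for t in('rack','case_2','timer'): print(t,[(round(d['conf'],2),np.round(d['pixel'],1).tolist(),atz('wrist',*d['pixel'],.0,c)[:2].round(4).tolist()) for d in ctrl.spot_point(t,'wrist')[:4]])
cv2.imwrite('pics/w4b.png',cv2.resize(im[:,:,::-1],None,fx=1.5,fy=1.5))
E
```

```text
[0.6135 0.2068 0.3573] [-179.9885   -0.0099 -160.2469] [  35.8676   15.118     9.6367    0.0084  -84.5315 -106.1153]
[0.5448 0.1825 0.515 ] [-15.4572   0.0032 109.7185]
rack [(0.95, [124.8, 252.3], [0.5661, 0.1815])]
case_2 [(0.93, [121.4, 231.8], [0.5722, 0.1462]), (0.65, [74.3, 100.1], [0.5598, -0.1243]), (0.6, [132.1, 274.8], [0.5648, 0.2222]), (0.57, [66.9, 326.4], [0.424, 0.2668])]
timer [(0.9, [28.5, 246.0], [0.4087, 0.1136])]
```

View pics/w4b.png

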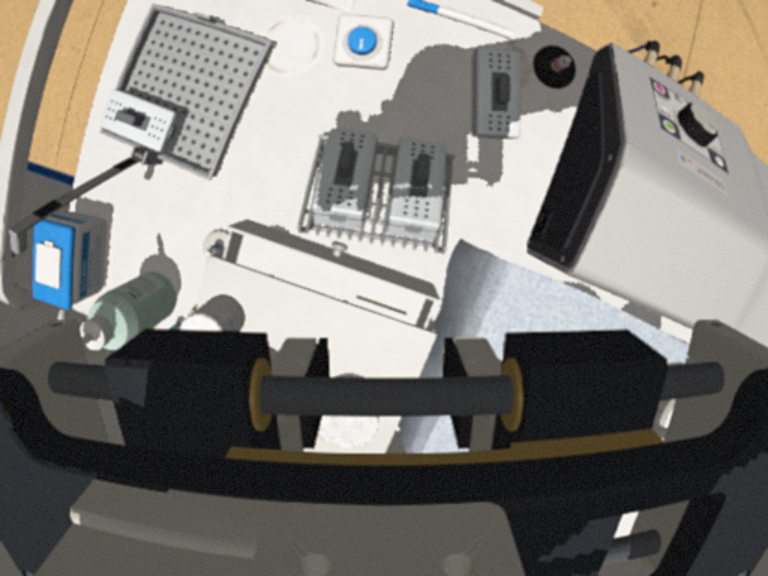

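```bash
cat >> h.py <<'E'
def ribs(im,c,things,z,dark=75,name='wrist'):
    """dark rib blobs inside the given masks -> centre and direction in the plane z"""
    g=cv2.cvtColor(im,cv2.COLOR_RGB2GRAY)
    for t in ctrl.trace(things,name)[:4]:
        m=t['mask']; v=g[m]; 
        k=(m&(g<np.median(v)*.62)).astype(np.uint8)
        n,l,s,ce=cv2.connectedComponentsWithStats(cv2.morphologyEx(k,cv2.MORPH_OPEN,np.ones((3,3))))
        if n<2: continue
        i=1+np.argmax(s[1:,4]); ys,xs=np.where(l==i)
        P=np.array([atz(name,y,x,z,c)[:2] for y,x in zip(ys,xs)],np.float32)
        (cx,cy),(w,h),a=cv2.minAreaRect(P)
        a=a if w>h else a+90
        ys,xs=np.where(m); Q=np.array([atz(name,y,x,.036,c)[:2] for y,x in zip(ys,xs)],np.float32); q=cv2.minAreaRect(Q)
        print(round(t['conf'],2),'rib px',ce[i][::-1].round(1),'n',s[i,4],'at',np.round([cx,cy],4),'size',np.round([w,h],3),'dir',round((a+90)%180-90,1),'| case rect',np.round(q[0],4),np.round(q[1],3),round(q[2],1))
E
python3 - <<'E'
from h import *
np.set_printoptions(precision=4,suppress=True)
c=wc([0.5448,0.1825,0.515],[-15.4572,0.0032,109.7185])
im=ctrl.snapshot('wrist')
ribs(im,c,'case_2',.05)
for p in((530,243),(603,50)): print('box bottom',atz('wrist',p[1]/1.5,p[0]/1.5,0,c))
for p in((68,460),(88,570)): 
    for z in(0,.15,.25): print('top view box edge',z,atz('top',(p[1]-300)/.78,p[0]/.78,z))
# scene: black face edges
for p in((135,98),(133,126),(82,128)):
    print('scene',[atz('scene',p[1]/.78,p[0]/.78,z).round(3) for z in(0,.15)])
E
```

```text
0.92 rib px [ 60.4 333.8] n 254 at [0.4211 0.2667] size [0.04  0.016] dir 19.2 | case rect [0.4201 0.2653] [0.1   0.054] 19.1
0.89 rib px [ 87.5 116. ] n 213 at [ 0.5742 -0.0556] size [0.016 0.05 ] dir -4.3 | case rect [ 0.5718 -0.1126] [0.117 0.052] 85.7
0.84 rib px [116.1 280.5] n 278 at [0.5356 0.2177] size [0.044 0.017] dir 14.9 | case rect [0.5507 0.2227] [0.107 0.058] 12.7
0.66 rib px [109.3 231.1] n 291 at [0.551  0.1427] size [0.044 0.017] dir 7.9 | case rect [0.5667 0.1433] [0.105 0.059] 10.1
box bottom [0.5638 0.375  0.    ]
box bottom [0.2967 0.38   0.    ]
top view box edge 0 [0.6077 0.4075 0.    ]
top view box edge 0.15 [0.5705 0.3581 0.15  ]
top view box edge 0.25 [0.5458 0.3251 0.25  ]
top view box edge 0 [0.3064 0.3823 0.    ]
top view box edge 0.15 [0.314  0.3365 0.15  ]
top view box edge 0.25 [0.319 0.306 0.25 ]
scene [array([0.72 , 0.553, 0.   ]), array([0.523, 0.291, 0.15 ])]
scene [array([0.578, 0.389, 0.   ]), array([0.416, 0.168, 0.15 ])]
scene [array([0.457, 0.498, 0.   ]), array([0.325, 0.25 , 0.15 ])]
```

>>> send_rows --increments '[[[-0.2,0.05,-0.15,0],[-0.45,0.12,-0.4,0],[-0.7,0.2,-0.65,0],[-0.95,0.26,-0.85,0],[-0.95,0.26,-0.85,0],[-0.95,0.26,-0.85,0]]]' --jaw 0.9

```text
clock: 10.07
tool_pos: [0.4227, 0.2582, 0.1869]
orientation: [-180.0, -0.1, -160.2]
force: [-0.0, 0.4, 0.9]
opening: 0.0785
gripper_force: 0.0
```

```bash
python3 - <<'E'
from h import *
np.set_printoptions(precision=4,suppress=True)
o=ctrl.get_obs(); print(o['tool_pos'],o['orientation'])
c=ctrl.calibration('wrist'); im=save('wrist','w5.png'); print(c['eye'],c['attitude'])
ribs(im,c,'case_4',.055)
print([(round(d['conf'],2),np.round(d['pixel'],1).tolist()) for d in ctrl.spot_point('case_4','wrist')[:4]])
E
```

```text
[0.4227 0.2582 0.1869] [-179.9682   -0.057  -160.2344]
[0.3542 0.2339 0.3447] [-15.4052   0.0239 109.7305]
0.96 rib px [231.6 151.6] n 28 at [0.5094 0.1659] size [0.009 0.004] dir 12.2 | case rect [0.529  0.1521] [0.032 0.031] 19.4
0.68 rib px [285.7 183.7] n 252 at [0.5632 0.2165] size [0.032 0.016] dir 5.8 | case rect [0.5602 0.2276] [0.051 0.122] 85.3
0.63 rib px [142.6 266.8] n 939 at [0.3779 0.2528] size [0.022 0.045] dir -70.4 | case rect [0.4159 0.2667] [0.1   0.048] 19.1
[(0.98, [276.7, 187.9]), (0.67, [177.1, 265.3]), (0.62, [187.6, 3.1])]
```

>>> send_rows --increments '[[[0,0,-0.25,-0.005],[0,0,-0.5,-0.005],[0,0,-0.67,-0.005],[0,0,-0.72,-0.005],[0,0,-0.725,-0.005]]]'

```text
clock: 10.85
tool_pos: [0.4246, 0.2588, 0.0426]
orientation: [-180.0, 0.0, -160.8]
force: [-0.0, -0.3, 0.3]
opening: 0.0789
gripper_force: 0.0
```

>>> send_rows --increments '[[[0,0,0,0],[0,0,0,0],[0,0,0,0],[0,0,0,0],[0,0,0,0],[0,0,0,0]]]' --jaw 0.0

```text
clock: 11.6
tool_pos: [0.4239, 0.2591, 0.0425]
orientation: [180.0, 0.0, -160.7]
force: [-0.4, 2.5, 1.8]
opening: 0.0246
gripper_force: 1.1
```

>>> send_rows --increments '[[[0,0,0,0],[0,0,0,0],[0,0,0,0]]]'

```text
clock: 11.98
tool_pos: [0.4238, 0.2588, 0.0424]
orientation: [180.0, 0.0, -160.7]
force: [-0.6, 1.2, 1.3]
opening: 0.012
gripper_force: 30.0
```

>>> send_rows --increments '[[[0,0,0.25,0],[0.02,-0.1,0.5,0.1],[0.06,-0.35,0.55,0.22],[0.1,-0.65,0.55,0.34],[0.15,-0.9,0.55,0.46],[0.17,-1,0.55,0.58]]]'

```text
clock: 12.72
tool_pos: [0.4568, 0.0561, 0.1518]
orientation: [179.9, -0.1, -111.5]
force: [0.6, 0.1, -1.7]
opening: 0.0119
gripper_force: 30.0
```

>>> send_rows --increments '[[[0.03,-0.3,0,0.1],[0.06,-0.55,0,0.17],[0.066,-0.57,0,0.179],[0.066,-0.57,0,0.179],[0.066,-0.57,0,0.179]]]'

```text
clock: 13.35
tool_pos: [0.4707, -0.0546, 0.1521]
orientation: [180.0, -0.0, -96.3]
force: [0.0, -0.3, -1.6]
opening: 0.0114
gripper_force: 30.0
```

>>> send_rows --increments '[[[0.002,0,-0.2,0.008],[0.002,-0.002,-0.4,0.008],[0.002,-0.002,-0.5,0.009],[0.002,-0.002,-0.528,0.009],[0.002,-0.002,-0.528,0.009]]]'

```text
clock: 13.98
tool_pos: [0.4716, -0.0551, 0.047]
orientation: [-180.0, -0.0, -95.5]
force: [-0.1, 0.5, -1.3]
opening: 0.0116
gripper_force: 30.0
```

>>> send_rows --increments '[[[0,0,0,0],[0,0,0,0],[0,0,0,0],[0,0,0.3,0],[0,0,0.7,0],[0,0,1,0]]]' --jaw 0.45

```text
clock: 14.72
tool_pos: [0.4709, -0.056, 0.2341]
orientation: [-180.0, 0.0, -95.6]
force: [2.2, 1.2, 0.2]
opening: 0.0392
gripper_force: 0.0
```

```bash
python3 - <<'E'
from h import *
np.set_printoptions(precision=4,suppress=True)
c=ctrl.calibration('wrist'); im=save('wrist','w6.png'); print(c['eye'],c['attitude'])
ribs(im,c,'case_4',.055)
for t in('tray','case_2','place_left','place_right','place_near','place_far'): print(t,[(round(d['conf'],2),np.round(d['pixel'],1).tolist(),atz('wrist',*d['pixel'],.003,c)[:2].round(4).tolist()) for d in ctrl.spot_point(t,'wrist')[:3]])
cv2.imwrite('pics/w6b.png',cv2.resize(im[:,:,::-1],None,fx=1.5,fy=1.5))
E
```

```text
[ 0.4626 -0.1275  0.3918] [-15.4763   0.0376 174.3866]
0.93 rib px [127.5 191.3] n 470 at [ 0.5387 -0.1198] size [0.09  0.008] dir 84.1 | case rect [ 0.5679 -0.1206] [0.101 0.058] 82.9
0.73 rib px [172.2 256.3] n 475 at [ 0.4701 -0.0603] size [0.04  0.015] dir 84.4 | case rect [ 0.4708 -0.0574] [0.102 0.049] 84.9
tray [(0.97, [149.5, 213.8], [0.5244, -0.0862])]
case_2 [(0.83, [167.7, 256.0], [0.4713, -0.0561]), (0.8, [125.4, 176.1], [0.5713, -0.1245])]
place_left [(0.96, [184.9, 196.2], [0.5549, -0.0408])]
place_right [(0.62, [106.8, 235.8], [0.4893, -0.1388])]
place_near []
place_far [(0.47, [106.1, 232.3], [0.4937, -0.1403])]
```

View pics/w6b.png

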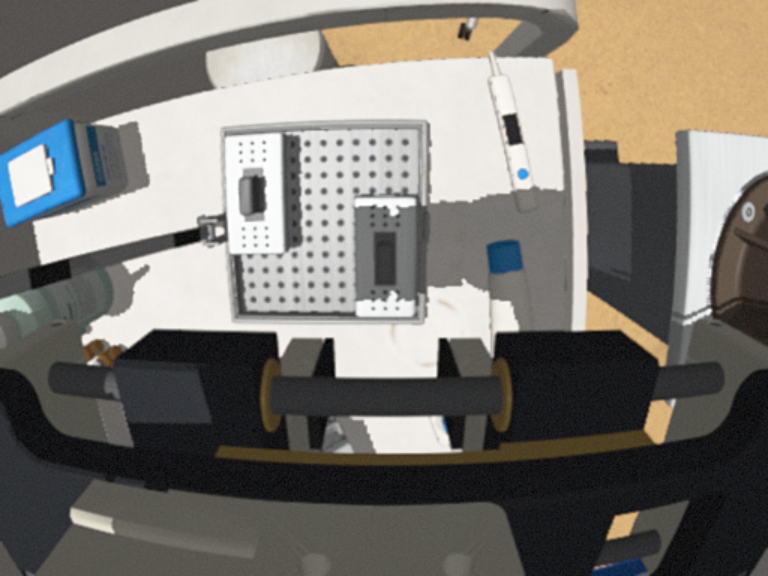

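```bash
python3 - <<'E'
from h import *
np.set_printoptions(precision=4,suppress=True)
c=wc([0.4626,-0.1275,0.3918],[-15.4763,0.0376,174.3866])
def rect(ps,z):
    P=np.array([atz('wrist',y/1.5,x/1.5,z,c)[:2] for x,y in ps]); m=P.mean(0)
    u=(P[1]-P[0])+(P[2]-P[3]); v=(P[3]-P[0])+(P[2]-P[1])
    return m,np.linalg.norm(u)/2,np.linalg.norm(v)/2,np.degrees(np.arctan2(u[1],u[0])),np.degrees(np.arctan2(v[1],v[0])),P
r=rect([(222,126),(428,122),(424,322),(233,322)],.018); print('tray',*r)
C=r[0]
for n,p in(('c1',[(228,135),(285,133),(289,251),(230,254)]),('c4',[(355,197),(416,196),(415,317),(357,318)])): print(n,*rect(p,.039)[:5])
print('hinge',atz('wrist',230/1.5,212/1.5,.046,c))
E
```

```text
tray [ 0.5202 -0.0874] 0.17568878290567297 0.17534404394744532 174.15424598411337 84.186570785639 [[ 0.5987 -0.1845]
 [ 0.424  -0.1647]
 [ 0.4417  0.0078]
 [ 0.6165 -0.0082]]
c1 [ 0.568  -0.1213] 0.04990746470416195 0.09738782383465261 174.4605780423667 83.80166901464743
c4 [ 0.4696 -0.0568] 0.04831096771702169 0.10029439784188736 175.38935558802666 84.62275523776982
hinge [ 0.6089 -0.0974  0.046 ]
```

>>> send_rows --increments '[[[0.05,0.2,0.1,-0.12],[0.12,0.45,0.15,-0.24],[0.2,0.7,0.15,-0.36],[0.3,0.9,0.15,-0.48],[0.4,1,0.15,-0.6],[0.45,1,0.15,-0.7]]]'

```text
clock: 15.88
tool_pos: [0.5617, 0.1457, 0.2595]
orientation: [-180.0, -0.2, -155.9]
force: [-0.4, -0.6, -1.3]
opening: 0.0397
gripper_force: 0.0
```

>>> send_rows --increments '[[[0.15,0.25,0,-0.05],[0.2,0.28,0,-0.052],[0.2,0.28,0,-0.052],[0.2,0.28,0,-0.052]]]'

```text
clock: 16.38
tool_pos: [0.6007, 0.1994, 0.2611]
orientation: [-180.0, -0.1, -160.2]
force: [-0.0, 0.8, -0.8]
opening: 0.0394
gripper_force: 0.0
```

```bash
python3 - <<'E'
from h import *
np.set_printoptions(precision=4,suppress=True)
o=ctrl.get_obs(); print(o['tool_pos'],o['orientation'])
c=ctrl.calibration('wrist'); im=save('wrist','w7.png'); print(c['eye'],c['attitude'])
ribs(im,c,'case_2',.09)
for t in('rack','case_2'): print(t,[(round(d['conf'],2),np.round(d['pixel'],1).tolist()) for d in ctrl.spot_point(t,'wrist')[:3]])
cv2.imwrite('pics/w7b.png',cv2.resize(im[40:240,160:400,::-1],None,fx=3,fy=3))
E
```

```text
[0.6007 0.1994 0.2611] [-179.9807   -0.0751 -160.206 ]
[0.5322 0.1752 0.4189] [-15.3895   0.0083 109.7619]
0.93 rib px [93.2 88.8] n 316 at [ 0.5686 -0.0293] size [0.016 0.042] dir -3.6 | case rect [ 0.5708 -0.1129] [0.119 0.054] 83.8
0.88 rib px [121.2 225.3] n 496 at [0.5505 0.1451] size [0.041 0.016] dir 7.3 | case rect [0.5687 0.1426] [0.11  0.059] 9.2
0.62 rib px [130.3 288.2] n 480 at [0.5372 0.2133] size [0.04  0.016] dir 14.7 | case rect [0.5532 0.2235] [0.11  0.061] 13.5
0.56 rib px [ 23.7 112.5] n 322 at [ 0.4775 -0.029 ] size [0.043 0.016] dir 84.0 | case rect [ 0.4716 -0.0503] [0.115 0.051] 84.3
rack [(0.76, [140.7, 251.4]), (0.4, [83.8, 75.7])]
case_2 [(0.79, [83.0, 71.9]), (0.73, [146.8, 280.6]), (0.6, [135.7, 228.3])]
```

View pics/w7b.png

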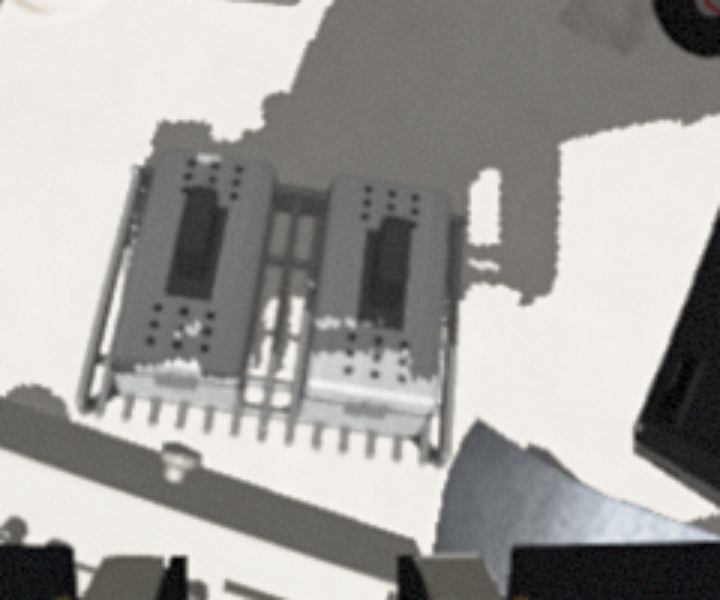

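>>> send_rows --increments '[[[-0.15,-0.15,-0.05,-0.05],[-0.2485,-0.274,-0.2,-0.099],[-0.2485,-0.274,-0.5,-0.099],[-0.2485,-0.274,-0.7,-0.099],[-0.2485,-0.274,-0.83,-0.099],[-0.2485,-0.274,-0.9,-0.099],[-0.2485,-0.274,-0.925,-0.099],[-0.2485,-0.274,-0.925,-0.099]]]'

```text
clock: 17.58
tool_pos: [0.552, 0.1456, 0.0774]
orientation: [180.0, 0.1, -168.7]
force: [-0.1, 0.8, 0.5]
opening: 0.0398
gripper_force: 0.0
```

No contact; close.

>>> send_rows --increments '[[[-0.002,-0.002,-0.01,0],[-0.002,-0.002,-0.012,0],[-0.002,-0.002,-0.012,0],[-0.002,-0.002,-0.012,0],[-0.002,-0.002,-0.012,0]]]' --jaw 0.0

```text
clock: 18.2
tool_pos: [0.5512, 0.1443, 0.0749]
orientation: [-180.0, -0.0, -168.7]
force: [-2.0, -3.1, 7.4]
opening: 0.0119
gripper_force: 32.2
```

>>> send_rows --increments '[[[0,0,0.2,0],[0,0,0.42,0],[-0.03,-0.15,0.5,-0.06],[-0.08,-0.35,0.5,-0.14],[-0.106,-0.51,0.4,-0.199],[-0.106,-0.51,0.2,-0.199],[-0.106,-0.51,0.1,-0.199]]]'

```text
clock: 19.08
tool_pos: [0.5287, 0.0423, 0.0922]
orientation: [-180.0, -0.1, 174.1]
force: [-0.0, -0.2, -2.0]
opening: 0.0118
gripper_force: 32.2
```

>>> send_rows --increments '[[[0,0,-0.1,0],[0,0,-0.17,0],[0,0,-0.22,0],[0,0,-0.25,0],[0,0,-0.255,0]]]'

```text
clock: 19.7
tool_pos: [0.543, 0.0443, 0.0516]
orientation: [179.7, 1.3, 174.6]
force: [17.0, -15.8, 39.1]
opening: 0.0116
gripper_force: 39.1
```

>>> send_rows --increments '[[[0,0,0.03,0],[0,0,0.03,0],[0,0,0.03,0],[0,0,0.3,0],[0,0,0.55,0],[0,0,0.7,0]]]' --jaw 0.7

```text
clock: 20.45
tool_pos: [0.5303, 0.0434, 0.1851]
orientation: [180.0, 0.1, 174.2]
force: [0.8, 0.9, -0.2]
opening: 0.0604
gripper_force: 0.0
```

```bash
python3 - <<'E'
from h import *
np.set_printoptions(precision=4,suppress=True)
o=ctrl.get_obs(); print(o['tool_pos'],o['orientation'])
c=ctrl.calibration('wrist'); im=save('wrist','w8.png'); print(c['eye'],c['attitude'])
ribs(im,c,'case_2',.055)
print([(round(d['conf'],2),np.round(d['pixel'],1).tolist(),atz('wrist',*d['pixel'],0,c)[:2].round(4).tolist()) for d in ctrl.spot_point('case_2','wrist')[:4]])
a=save('scene','s8.png')
cv2.imwrite('pics/w8b.png',np.vstack([cv2.resize(im[60:290,90:440,::-1],(560,368)),cv2.resize(a[130:275,130:400,::-1],(560,230))]))
E
```

```text
[0.5303 0.0434 0.1851] [179.9695   0.0726 174.2235]
[0.4576 0.0504 0.3428] [-15.5315  -0.0466  84.1897]
0.9 rib px [182.3 423.4] n 673 at [0.544  0.2304] size [0.053 0.026] dir 26.6 | case rect [0.5626 0.2339] [0.144 0.071] 31.4
0.81 rib px [208.8 257.4] n 487 at [0.5528 0.0415] size [0.014 0.041] dir -5.8 | case rect [0.5555 0.0419] [0.048 0.103] 83.0
0.74 rib px [137.2 163.7] n 378 at [ 0.4694 -0.0483] size [0.034 0.015] dir 82.3 | case rect [ 0.471  -0.0546] [0.105 0.051] 83.6
0.64 rib px [226.2 165.7] n 52 at [ 0.5638 -0.0591] size [0.005 0.015] dir -5.5 | case rect [ 0.5626 -0.1165] [0.112 0.052] 83.1
[(0.92, [216.1, 134.6], [0.5664, -0.1203]), (0.71, [195.4, 409.3], [0.5751, 0.2403]), (0.66, [136.8, 168.1], [0.4723, -0.0565]), (0.65, [198.3, 263.0], [0.5589, 0.0476])]
```

View pics/w8b.png

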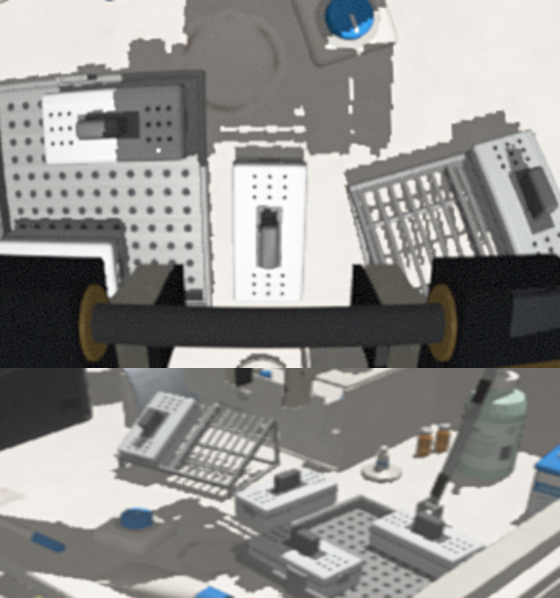

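>>> send_rows --increments '[[[0.1,-0.007,-0.15,0],[0.133,-0.007,-0.4,0],[0.133,-0.007,-0.6,0],[0.133,-0.007,-0.7,0],[0.133,-0.007,-0.713,0]]]' --jaw 0.5

```text
clock: 21.28
tool_pos: [0.5544, 0.0408, 0.0376]
orientation: [-179.8, -0.3, 174.2]
force: [0.8, -0.0, 0.6]
opening: 0.0439
gripper_force: 0.0
```

>>> send_rows --increments '[[[0,0,0,0],[0,0,0,0],[0,0,0,0],[0,0,0,0],[0,0,0,0]]]' --jaw 0.0

```text
clock: 21.9
tool_pos: [0.5569, 0.0417, 0.0413]
orientation: [180.0, 0.0, 174.2]
force: [-1.0, -0.6, 5.1]
opening: 0.0117
gripper_force: 30.0
```

>>> send_rows --increments '[[[0,0,0.15,0],[0,-0.05,0.3,0],[-0.02,-0.25,0.3,0],[-0.0235,-0.4,0.3,0],[-0.0235,-0.4,0.3,0],[-0.0235,-0.4,0.15,0],[-0.0235,-0.4,0.04,0],[-0.0235,-0.4,0.018,0],[-0.0235,-0.4,0.018,0]]]'

```text
clock: 23.02
tool_pos: [0.5517, -0.0379, 0.0444]
orientation: [-180.0, -0.0, 174.2]
force: [0.3, 1.0, -1.5]
opening: 0.0122
gripper_force: 30.0
```

>>> send_rows --increments '[[[0,0,0,0],[0,0,0,0],[0,0,0,0],[0,0,0.25,0],[0,0,0.55,0.03],[0,0.2,0.75,0.08],[-0.02,0.5,0.8,0.13],[-0.05,0.8,0.8,0.19],[-0.07,1,0.8,0.2],[-0.07,1,0.8,0.2]]]' --jaw 0.45

```text
clock: 24.28
tool_pos: [0.5376, 0.1642, 0.2043]
orientation: [180.0, 0.0, -168.4]
force: [-0.4, 0.1, 0.6]
opening: 0.0394
gripper_force: 0.0
```

```bash
python3 - <<'E'
from h import *
np.set_printoptions(precision=4,suppress=True)
o=ctrl.get_obs(); print(o['tool_pos'],o['orientation'])
c=ctrl.calibration('wrist'); im=save('wrist','w9.png'); print(c['eye'],c['attitude'])
ribs(im,c,'case_2',.079)
E
```

```text
[0.5376 0.1642 0.2043] [ 179.9832    0.0197 -168.4219]
[0.4661 0.1496 0.362 ] [-15.4798  -0.0264 101.5391]
0.91 rib px [91.1 85.7] n 453 at [ 0.4688 -0.0347] size [0.045 0.016] dir 85.0 | case rect [ 0.471  -0.0508] [0.115 0.051] 84.7
0.79 rib px [151.7  57.8] n 491 at [ 0.5385 -0.0684] size [0.092 0.044] dir 56.2 | case rect [ 0.5667 -0.1181] [0.109 0.061] 83.9
0.78 rib px [197.3 305.9] n 630 at [0.5376 0.2145] size [0.043 0.016] dir 14.5 | case rect [0.5553 0.2239] [0.114 0.062] 15.4
0.6 rib px [99.2 36.9] n 418 at [ 0.4843 -0.1049] size [0.01 0.09] dir -5.5 | case rect [ 0.5418 -0.0755] [0.176 0.217] 84.9
```

>>> send_rows --increments '[[[-0.003,0.2525,-0.05,0],[-0.003,0.2525,-0.25,0],[-0.003,0.2525,-0.45,0],[-0.003,0.2525,-0.57,0],[-0.003,0.2525,-0.63,0],[-0.003,0.2525,-0.643,0]]]'

```text
clock: 25.12
tool_pos: [0.5375, 0.2114, 0.0755]
orientation: [-180.0, -0.0, -168.7]
force: [0.7, 0.7, 0.5]
opening: 0.0391
gripper_force: 0.0
```

>>> send_rows --increments '[[[0,0,0,0],[0,0,0,0],[0,0,0,0],[0,0,0,0],[0,0,0,0]]]' --jaw 0.0

```text
clock: 25.75
tool_pos: [0.5379, 0.2126, 0.0762]
orientation: [180.0, 0.1, -168.6]
force: [0.8, 0.6, 1.8]
opening: 0.0119
gripper_force: 30.0
```

>>> send_rows --increments '[[[0,0,0.2,0],[0,0,0.42,0],[-0.03,-0.2,0.5,-0.05],[-0.08,-0.5,0.5,-0.12],[-0.14,-0.75,0.45,-0.2],[-0.14,-0.853,0.2,-0.2],[-0.14,-0.853,0.05,-0.2],[-0.14,-0.853,-0.05,-0.2],[-0.14,-0.853,-0.08,-0.2],[-0.14,-0.853,-0.09,-0.2]]]'

```text
clock: 27.0
tool_pos: [0.5119, 0.0412, 0.0599]
orientation: [-180.0, 0.2, 174.3]
force: [2.1, -6.5, 23.0]
opening: 0.0118
gripper_force: 31.0
```

>>> send_rows --increments '[[[0,0,0,0],[0,0,0,0],[0,0,0,0],[0,0,0.2,0],[0,0,0.45,0],[0,0,0.65,0],[0,0,0.65,0]]]' --jaw 0.5

```text
clock: 27.88
tool_pos: [0.511, 0.0422, 0.191]
orientation: [179.8, 0.3, 174.2]
force: [0.0, -0.0, -1.1]
opening: 0.0439
gripper_force: 0.0
```

```bash
python3 - <<'E'
from h import *
np.set_printoptions(precision=4,suppress=True)
o=ctrl.get_obs(); print(o['tool_pos'],o['orientation'])
c=ctrl.calibration('wrist'); im=save('wrist','w10.png'); print(c['eye'],c['attitude'])
ribs(im,c,'case_2',.055)
print([(round(d['conf'],2),np.round(d['pixel'],1).tolist(),atz('wrist',*d['pixel'],0,c)[:2].round(4).tolist()) for d in ctrl.spot_point('case_2','wrist')[:4]])
cv2.imwrite('pics/w10b.png',cv2.resize(im[60:290,60:440,::-1],None,fx=2,fy=2))
E
```

```text
[0.511  0.0422 0.191 ] [179.8432   0.3132 174.2175]
[0.4376 0.049  0.3483] [-15.7732  -0.1711  84.1853]
0.97 rib px [207.1 254.9] n 459 at [0.5341 0.0379] size [0.013 0.041] dir -5.9 | case rect [0.5367 0.0376] [0.051 0.106] 84.2
0.82 rib px [153.9 166.8] n 449 at [ 0.4689 -0.0489] size [0.036 0.016] dir 82.3 | case rect [ 0.4701 -0.0545] [0.104 0.052] 83.8
0.79 rib px [189.3 202.3] n 393 at [ 0.5203 -0.025 ] size [0.045 0.051] dir -5.7 | case rect [ 0.5344 -0.034 ] [0.056 0.075] 83.6
[(0.82, [227.4, 139.9], [0.5662, -0.1201]), (0.8, [214.0, 201.5], [0.5549, -0.0321]), (0.77, [195.9, 252.9], [0.5379, 0.0348]), (0.61, [153.3, 172.7], [0.4747, -0.0563])]
```

View pics/w10b.png

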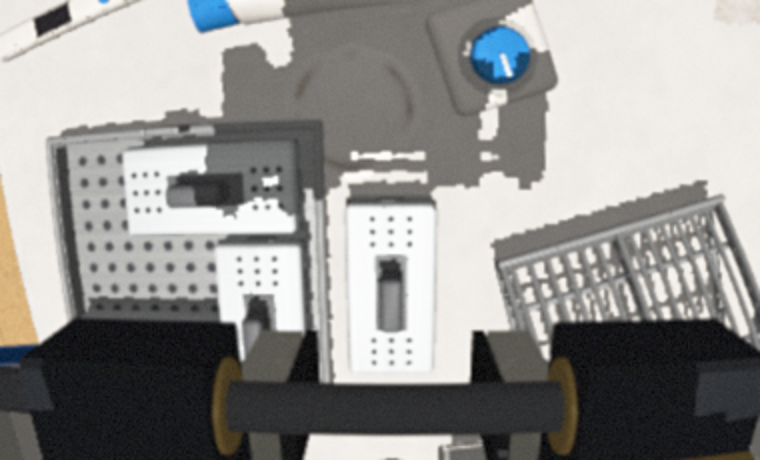

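>>> send_rows --increments '[[[0.1,-0.026,-0.15,0],[0.135,-0.026,-0.4,0],[0.135,-0.026,-0.6,0],[0.135,-0.026,-0.72,0],[0.135,-0.026,-0.743,0],[0.135,-0.026,-0.743,0]]]'

```text
clock: 28.78
tool_pos: [0.536, 0.0361, 0.0387]
orientation: [-180.0, -0.1, 174.2]
force: [0.0, -1.0, 0.1]
opening: 0.0438
gripper_force: 0.0
```

>>> send_rows --increments '[[[0,0,0,0],[0,0,0,0],[0,0,0,0],[0,0,0,0],[0,0,0,0]]]' --jaw 0.0

```text
clock: 29.4
tool_pos: [0.5363, 0.0364, 0.0392]
orientation: [180.0, 0.0, 174.2]
force: [-0.8, 1.9, 1.6]
opening: 0.0118
gripper_force: 30.0
```

```bash
python3 - <<'E'
from h import *
c1=wc([0.3443,-0.0769,0.5035],[-15.4958,-0.0391,81.9303]); c6=wc([0.4626,-0.1275,0.3918],[-15.4763,0.0376,174.3866])
for z in(0,.1,.15,.2): print(z,atz('wrist',185/1.5,232/1.5,z,c1)[:2].round(3),atz('wrist',260/1.5,243/1.5,z,c1)[:2].round(3),atz('wrist',30/1.5,330/1.5,z,c6)[:2].round(3),atz('top',(430-300)/.78,305/.78,z)[:2].round(3))
E
```

```text
0 [ 0.331 -0.255] [ 0.421 -0.259] [ 0.499 -0.26 ] [ 0.583 -0.263]
0.1 [ 0.334 -0.22 ] [ 0.406 -0.223] [ 0.49  -0.226] [ 0.561 -0.23 ]
0.15 [ 0.335 -0.202] [ 0.398 -0.205] [ 0.485 -0.209] [ 0.55  -0.213]
0.2 [ 0.337 -0.184] [ 0.391 -0.187] [ 0.48  -0.192] [ 0.539 -0.196]
```

```bash
python3 - <<'E'
from h import *
im=cv2.imread('pics/scene0.png'); t=cv2.imread('pics/top0.png')
cv2.imwrite('pics/rail.png',np.hstack([cv2.resize(im[160:384,240:480],(386,360)),cv2.resize(t[20:320,340:450],(132,360))]))
print(tri([ray('scene',180,452),ray('top',45,370)]),tri([ray('scene',345,300),ray('top',298,415)]))
E
```

```text
(array([ 0.82173172, -0.23828697,  0.10096459]), np.float64(0.00782065026096314)) (array([ 0.30441075, -0.23661687,  0.05010638]), np.float64(0.005092467223788217))
```

View pics/rail.png

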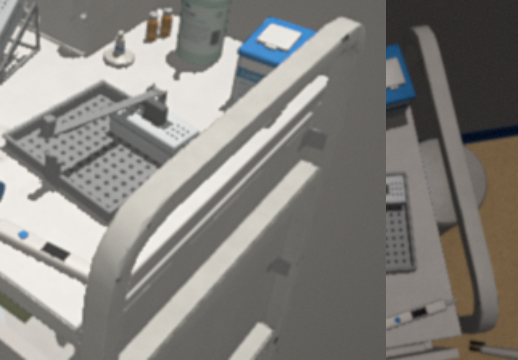

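```bash
python3 - <<'E'
from h import *
def sc(x,y): return ray('scene',160+y/1.608,240+x/1.608)
def tp(x,y): return ray('top',20+y/1.2,340+(x-386)/1.2)
def plane(a,b): return a[0],np.cross(a[1],b[1])
for nm,L in(('in',((150,180),(270,70))),('out',((150,205),(270,100)))):
    e,n=plane(sc(*L[0]),sc(*L[1]))
    for q in((435,130),(450,130),(448,180),(462,180),(455,220),(471,220)):
        o,d=tp(*q); print(nm,q,(o+d*(n@(e-o))/(n@d)).round(3))
E
```

```text
in (435, 130) [ 0.637 -0.221  0.12 ]
in (450, 130) [ 0.624 -0.236  0.147]
in (448, 180) [ 0.55  -0.223  0.12 ]
in (462, 180) [ 0.541 -0.236  0.145]
in (455, 220) [ 0.484 -0.221  0.114]
in (471, 220) [ 0.476 -0.236  0.142]
out (435, 130) [ 0.647 -0.231  0.088]
out (450, 130) [ 0.634 -0.247  0.116]
out (448, 180) [ 0.556 -0.232  0.092]
out (462, 180) [ 0.546 -0.246  0.118]
out (455, 220) [ 0.488 -0.229  0.089]
out (471, 220) [ 0.479 -0.245  0.118]
```

>>> send_rows --increments '[[[0,0,0,0],[0,0,0,0],[0,0,0.05,0],[0,0,0.25,0.1],[0,0,0.25,0.22],[0,0,0.25,0.34],[0,0,0.25,0.46],[0,0,0.25,0.58],[0,0,0.25,0.7],[0,0,0.25,0.82],[0,0,0.25,0.94],[0,0,0.25,1]]]' --jaw 0.6

```text
clock: 30.9
tool_pos: [0.5365, 0.0364, 0.0899]
orientation: [-180.0, 0.0, -99.6]
force: [-0.0, -0.1, 0.1]
opening: 0.0528
gripper_force: 0.0
```

>>> send_rows --increments '[[[0,0,0,0.047],[0,0,-0.15,0.047],[0,0,-0.245,0.047],[0,0,-0.245,0.047]]]'

```text
clock: 31.4
tool_pos: [0.5355, 0.036, 0.0395]
orientation: [179.9, -0.1, -95.8]
force: [-0.9, -0.4, -0.4]
opening: 0.0527
gripper_force: 0.0
```

>>> send_rows --increments '[[[0,0,0,0],[0,0,0,0],[0,0,0,0],[0,0,0,0],[0,0,0,0]]]' --jaw 0.0

```text
clock: 32.02
tool_pos: [0.5374, 0.0367, 0.0411]
orientation: [-179.9, 0.0, -95.8]
force: [0.5, 0.3, 5.9]
opening: 0.0293
gripper_force: 30.0
```

>>> send_rows --increments '[[[0,0,0.2,0],[0,0,0.42,0],[-0.06,-0.2,0.45,0],[-0.14,-0.5,0.45,0],[-0.2,-0.75,0.45,0],[-0.2515,-0.87,0.45,0],[-0.2515,-0.87,0.45,0],[-0.2515,-0.87,0.3,0],[-0.2515,-0.87,0.25,0],[-0.2515,-0.87,0.25,0]]]'

```text
clock: 33.28
tool_pos: [0.4855, -0.1373, 0.0895]
orientation: [179.9, -0.0, -95.8]
force: [-0.1, 0.1, -1.1]
opening: 0.0295
gripper_force: 30.0
```

```bash
python3 - <<'E'
from h import *
np.set_printoptions(precision=4,suppress=True)
o=ctrl.get_obs(); print(o['tool_pos'],o['orientation'])
c=ctrl.calibration('scene'); im=save('scene','s11.png')
for n in('top','wrist'):
  im=save(n,n+'11.png'); c=ctrl.calibration(n)
  print(n); ribs(im,c,'case_2',.055,name=n)
E
```

```text
[ 0.4855 -0.1373  0.0895] [179.8759  -0.0258 -95.7908]
top
0.54 rib px [223. 333.] n 9 at [ 0.4743 -0.1014] size [0.004 0.004] dir -11.4 | case rect [ 0.4609 -0.0948] [0.029 0.04 ] 34.9
wrist
0.91 rib px [236.7 257.1] n 1470 at [ 0.487 -0.124] size [0.021 0.041] dir -5.8 | case rect [ 0.4859 -0.1316] [0.055 0.127] 84.2
0.83 rib px [290.2 281.3] n 323 at [ 0.4718 -0.0767] size [0.022 0.012] dir 85.8 | case rect [ 0.4769 -0.0644] [0.024 0.036] 83.3
0.8 rib px [176.2 162.2] n 584 at [ 0.5529 -0.1733] size [0.013 0.047] dir -9.2 | case rect [ 0.5641 -0.1568] [0.04  0.058] 85.4
```

>>> send_rows --increments '[[[0.004,0,-0.08,0],[0.004,0,-0.15,0],[0.004,0,-0.19,0],[0.004,0,-0.215,0],[0.004,0,-0.225,0],[0.004,0,-0.225,0]]]'

```text
clock: 34.28
tool_pos: [0.487, -0.1377, 0.0452]
orientation: [-180.0, -0.0, -95.8]
force: [0.6, -0.3, -1.6]
opening: 0.03
gripper_force: 30.0
```

>>> send_rows --increments '[[[0,0,-0.003,0],[0,0,-0.003,0],[0,0,0,0],[0,0,0.15,0],[0,0,0.4,0],[0,0.15,0.7,0],[0.01,0.35,0.95,0],[0.01,0.4,0.95,0],[0.01,0.4,0.95,0]]]' --jaw 0.55

```text
clock: 35.4
tool_pos: [0.4888, -0.0568, 0.2355]
orientation: [-179.9, 0.0, -95.7]
force: [0.3, 0.2, -0.6]
opening: 0.0479
gripper_force: 0.0
```

```bash
python3 - <<'E'
from h import *
np.set_printoptions(precision=4,suppress=True)
o=ctrl.get_obs(); print(o['tool_pos'],o['orientation'])
c=ctrl.calibration('wrist'); im=save('wrist','w12.png'); print(c['eye'],c['attitude'])
ribs(im,c,'case_2',.055)
C=np.array([.5202,-.0874]); M=R.from_euler('z',5.8,degrees=True).as_matrix()[:2,:2]
for t in('tray','case_2','bar_tab','bar_hinge','electrode'):
  for d in ctrl.spot_point(t,'wrist')[:5]:
    p=atz('wrist',*d['pixel'],.003,c)[:2]; print(t,round(d['conf'],2),np.round(d['pixel'],1),p,'tray mm',(M@(p-C)*1000).round(1))
# lid outlines: bright/white contours projected at lid height
for t in ctrl.trace('case_2','wrist')[:5]:
    ys,xs=np.where(t['mask']); P=np.array([atz('wrist',y,x,.039,c)[:2] for y,x in zip(ys,xs)]); q=(M@(P-C).T).T*1000
    print(round(t['conf'],2),'tray-frame extents x',np.percentile(q[:,0],[1,99]).round(1),'y',np.percentile(q[:,1],[1,99]).round(1))
E
```

```text
[ 0.4888 -0.0568  0.2355] [-179.9339    0.0454  -95.7405]
[ 0.4802 -0.1284  0.3932] [-15.5119   0.0717 174.2259]
0.83 rib px [128.6 182.8] n 416 at [ 0.5673 -0.1211] size [0.031 0.019] dir 82.4 | case rect [ 0.5686 -0.1213] [0.1   0.055] 83.5
0.78 rib px [105.9 253.7] n 406 at [ 0.4843 -0.137 ] size [0.014 0.036] dir -5.9 | case rect [ 0.4851 -0.1379] [0.051 0.102] 84.0
0.6 rib px [170.8 271. ] n 451 at [ 0.4712 -0.0603] size [0.04  0.014] dir 84.6 | case rect [ 0.4703 -0.0585] [0.102 0.049] 84.0
0.59 rib px [177.2 225.6] n 627 at [ 0.5448 -0.0546] size [0.038 0.091] dir -8.5 | case rect [ 0.5524 -0.0414] [0.057 0.104] 85.0
tray 0.87 [147.8 230.2] [ 0.5205 -0.0867] tray mm [0.2 0.8]
case_2 0.92 [166.7 271.3] [ 0.4689 -0.0558] tray mm [-54.2  26.2]
case_2 0.61 [127.8 191.5] [ 0.5688 -0.1194] tray mm [ 51.6 -26.9]
case_2 0.61 [187.2 213.3] [ 0.55   -0.0357] tray mm [24.4 54.4]
case_2 0.55 [148.9 227.8] [ 0.5238 -0.0856] tray mm [3.4 2.2]
bar_tab 0.94 [191.8   4.8] [ 0.948  -0.0701] tray mm [423.8  60.4]
bar_hinge 0.65 [150.3 152.4] [ 0.6284 -0.0966] tray mm [108.6   1.8]
0.83 tray-frame extents x [24.5 77.6] y [-77.5  19.7]
0.78 tray-frame extents x [-77.9  19.3] y [-78.5 -29.5]
0.6 tray-frame extents x [-76. -29.] y [-25.9  72.2]
0.59 tray-frame extents x [-22.7  76.5] y [21.2 75.4]
```

>>> send_rows --increments '[[[0,0,0.2,-0.12],[0.1,0,0.35,-0.24],[0.3,-0.05,0.35,-0.36],[0.5,-0.1,0.35,-0.48],[0.7,-0.15,0.35,-0.6],[0.9,-0.2,0.35,-0.72],[0.98,-0.235,0.35,-0.84],[0.98,-0.235,0.35,-0.96],[0.98,-0.235,0.35,-1]]]'

```text
clock: 36.92
tool_pos: [0.685, -0.1053, 0.3038]
orientation: [-180.0, -0.1, 178.0]
force: [0.2, 0.1, 0.3]
opening: 0.0483
gripper_force: 0.0
```

>>> send_rows --increments '[[[0,0,-0.1,-0.047],[0,0,-0.1,-0.047],[0,0,-0.1,-0.047]]]'

```text
clock: 37.3
tool_pos: [0.685, -0.105, 0.2854]
orientation: [-180.0, -0.0, 174.3]
force: [-0.1, 0.0, -0.3]
opening: 0.048
gripper_force: 0.0
```

```bash
python3 - <<'E'
from h import *
np.set_printoptions(precision=4,suppress=True)
o=ctrl.get_obs(); print(o['tool_pos'],o['orientation'],o['joint_pos'])
im=save('scene','s13.png'); c=ctrl.calibration('wrist'); save('wrist','w13.png')
for n,k in(('scene',None),('wrist',c)):
  for d in ctrl.spot_point('bar_tab',n)[:2]:
    print(n,d['conf'],d['pixel'],atz(n,*d['pixel'],.2227,k))
E
```

```text
[ 0.685  -0.105   0.2854] [-179.9752   -0.0007  174.2644] [   7.3646   20.7158    8.4956    0.0246  -77.7861 -103.1054]
scene 0.56 [126.4, 372.7] [ 0.6818 -0.1075  0.2227]
wrist 0.7 [209.2, 259.9] [ 0.6862 -0.103   0.2227]
```

>>> send_rows --increments '[[[0,0.005,-0.15,0],[0,0.005,-0.3,0],[0,0.005,-0.4,0],[0,0.005,-0.407,0]]]'

```text
clock: 38.0
tool_pos: [0.6841, -0.1037, 0.2024]
orientation: [-180.0, -0.1, 174.2]
force: [-0.2, -0.1, 0.7]
opening: 0.0482
gripper_force: 0.0
```

>>> send_rows --increments '[[[0,0,0,0],[0,0,0,0],[0,0,0,0],[0,0,0,0],[0,0,0,0]]]' --jaw 0.0

```text
clock: 38.62
tool_pos: [0.6849, -0.1035, 0.2041]
orientation: [180.0, 0.0, 174.2]
force: [-0.1, 1.9, 1.6]
opening: 0.0117
gripper_force: 30.0
```

>>> send_rows --increments '[[[-0.09,0.009,0.035,0],[-0.184,0.0187,0.056,0],[-0.3755,0.0381,0.0735,0],[-0.5665,0.0575,0.0525,0],[-0.749,0.076,-0.0065,0],[-0.917,0.0931,-0.1005,0],[-0.917,0.0931,-0.1005,0]]]'

```text
clock: 39.5
tool_pos: [0.4993, -0.0851, 0.1831]
orientation: [180.0, -0.1, 174.2]
force: [1.5, -1.1, -3.4]
opening: 0.0119
gripper_force: 30.0
```

>>> send_rows --increments '[[[-0.1458,0.0148,-0.1255,0],[-0.26,0.0268,-0.2775,0],[-0.34,0.035,-0.4505,0],[-0.375,0.038,-0.5895,0],[-0.387,0.0393,-0.685,0],[-0.39,0.0396,-0.733,0],[-0.39,0.0396,-0.735,0]]]'

```text
clock: 40.38
tool_pos: [0.4209, -0.0775, 0.0356]
orientation: [-179.9, -0.4, 174.1]
force: [-9.0, 4.3, 1.3]
opening: 0.0116
gripper_force: 30.0
```

>>> send_rows --increments '[[[0,0,-0.01,0],[0,0,-0.02,0],[0,0,-0.02,0]]]'

```text
clock: 40.75
tool_pos: [0.4208, -0.0776, 0.0323]
orientation: [-179.9, -0.4, 174.1]
force: [-10.4, 4.6, 6.0]
opening: 0.012
gripper_force: 30.0
```

>>> send_rows --increments '[[[0,0,0,0],[0,0,0,0],[0,0,0,0],[0,0,0.25,0],[0,0,0.5,0],[0,0,0.7,0],[0,0,0.7,0]]]' --jaw 0.5

```text
clock: 41.62
tool_pos: [0.4259, -0.0768, 0.1761]
orientation: [179.9, 0.4, 174.2]
force: [-0.2, 0.3, 0.2]
opening: 0.0439
gripper_force: 0.0
```

```bash
python3 - <<'E'
from h import *
np.set_printoptions(precision=4,suppress=True)
o=ctrl.get_obs(); print(o['tool_pos'],o['orientation'])
c=ctrl.calibration('wrist'); save('wrist','w14.png'); save('scene','s14.png'); save('top','t14.png')
for n,k in(('scene',None),('wrist',c),('top',None)):
  for t,z in(('bar_tab',.056),('bar_hinge',.044)):
   for d in ctrl.spot_point(t,n)[:2]: print(n,t,round(d['conf'],2),np.round(d['pixel'],1),atz(n,*d['pixel'],z,k))
for d in ctrl.spot_point('case_2','scene'): print(d)
# difference against start in the scene camera near the tab
a=cv2.imread('pics/scene0.png').astype(int);b=cv2.imread('pics/s14.png').astype(int)
cv2.imwrite('pics/d14.png',np.hstack([cv2.resize(x[190:290,230:370].astype(np.uint8),None,fx=2.8,fy=2.8) for x in(a,b)]))
E
```

```text
[ 0.4259 -0.0768  0.1761] [179.89     0.404  174.2173]
scene bar_tab 0.81 [254.5 268. ] [ 0.4217 -0.0794  0.056 ]
scene bar_hinge 0.84 [215.2 336.1] [ 0.617  -0.0905  0.044 ]
scene bar_hinge 0.37 [239.6 193.5] [0.3704 0.0596 0.044 ]
wrist bar_tab 0.93 [182.5 255.7] [ 0.4195 -0.0774  0.056 ]
top bar_hinge 0.77 [162.1 318.8] [ 0.6084 -0.0995  0.044 ]
{'pixel': [274.5, 315.4], 'conf': 0.86}
{'pixel': [237.8, 295.2], 'conf': 0.85}
{'pixel': [247.7, 334.9], 'conf': 0.65}
{'pixel': [256.2, 272.8], 'conf': 0.63}
```

```bash
python3 - <<'E'
from h import *
np.set_printoptions(precision=4,suppress=True)
c=ctrl.calibration('wrist')
print(tri([ray('scene',254.5,268),ray('wrist',182.5,255.7,c)]))
for i in range(3):
    save('scene','x%d.png'%i); save('wrist','y%d.png'%i)
    s=ctrl.spot_point('bar_tab','scene'); w=ctrl.spot_point('bar_tab','wrist')
    if s and w: print(s[0]['pixel'],w[0]['pixel'],tri([ray('scene',*s[0]['pixel']),ray('wrist',*w[0]['pixel'],c)]))
E
```

```text
(array([ 0.4168, -0.0797,  0.0583]), np.float64(0.0030488321340916263))
[253.3, 267.8] [187.5, 256.4] (array([ 0.4202, -0.0784,  0.0586]), np.float64(0.0013345068020208782))
[251.7, 264.8] [186.8, 256.6] (array([ 0.4167, -0.0769,  0.0641]), np.float64(0.0005369269305558518))
[253.0, 265.4] [185.7, 258.3] (array([ 0.4178, -0.076 ,  0.0597]), np.float64(0.0005542438049968619))
```

>>> send_rows --increments '[[[-0.025,-0.004,0,0],[-0.025,-0.004,-0.1,0],[-0.025,-0.004,-0.3,0],[-0.025,-0.004,-0.45,0],[-0.025,-0.004,-0.5,0],[-0.025,-0.004,-0.525,0],[-0.025,-0.004,-0.54,0],[-0.025,-0.004,-0.54,0]]]' --jaw 0.0

```text
clock: 43.72
tool_pos: [0.419, -0.0779, 0.066]
orientation: [180.0, 0.1, 174.2]
force: [-3.7, 0.3, 9.8]
opening: 0.001
gripper_force: 4.7
```

>>> send_rows --increments '[[[0,0,-0.01,0],[0,0,-0.015,0],[0,0,-0.015,0]]]'

```text
clock: 44.1
tool_pos: [0.4191, -0.078, 0.065]
orientation: [-180.0, 0.1, 174.3]
force: [-15.2, 4.6, 41.0]
opening: 0.0006
gripper_force: 20.5
```

>>> send_rows --increments '[[[0,0,0.15,0],[0,0,0.45,0],[0,0,0.8,0],[0,0,1,0],[0,0,1,0]]]'

```text
clock: 44.72
tool_pos: [0.4206, -0.0777, 0.2667]
orientation: [179.8, 0.5, 174.2]
force: [-1.3, -0.3, -1.3]
opening: 0.0003
gripper_force: 0.0
```

```bash
python3 - <<'E'
from h import *
np.set_printoptions(precision=4,suppress=True)
o=ctrl.get_obs(); print(o['clock'],o['tool_pos'],o['force'])
c=ctrl.calibration('wrist'); save('wrist','w15.png'); save('scene','s15.png'); save('top','t15.png')
C=np.array([.5202,-.0874]); M=R.from_euler('z',5.8,degrees=True).as_matrix()[:2,:2]
for n,k in(('wrist',c),('scene',None),('top',None)):
  for d in ctrl.spot_point('case_2',n)[:6]: print(n,round(d['conf'],2),(M@(atz(n,*d['pixel'],.003,k)[:2]-C)*1000).round(1))
for n in('scene','top'):
  for t in('electrode','timer','bar_tab'): print(n,t,[np.round(d['pixel'],1) for d in ctrl.spot_point(t,n)[:1]])
E
```

```text
44.725 [ 0.4206 -0.0777  0.2667] [-1.302  -0.2797 -1.256 ]
wrist 0.92 [-27.4 -52.9]
wrist 0.74 [-55.9  23.3]
scene 0.94 [26.3 49.1]
scene 0.7 [-53.5  27.2]
scene 0.67 [ 48.6 -32.7]
scene 0.59 [-33.1 -54.9]
top 0.79 [32.  58.2]
top 0.61 [ 44.6 -27.5]
scene electrode []
scene timer [array([237.9, 195.4])]
scene bar_tab [array([254.9, 268.3])]
top electrode [array([139.6, 256.2])]
top timer []
top bar_tab [array([205.2, 193.6])]
```

All four cases are at their places and the bar is against its stop, so I am handing in.

```bash
python3 -c "
from plant import ctrl
print(ctrl.close_job())"
```

```text
the job is handed in; nothing more can be done
None
```

I handed the job in at about 45 s: by my own camera measurements the four cases lie flat in the pinwheel ring, each within a few mm of its place, the bar is pressed shut against its stop, and the timer and electrode had not visibly moved. `close_job` gave no verdict, and I viewed 11 pictures, one over the limit of 10.

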